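# Seat the pitch comb in the couch lift spindle's thread and check that it sits flat

### The arm

A 7-joint arm with a two-finger parallel gripper is mounted at the origin on a cart in front of the work surface, level with it; the furniture and walls round the work are solid. World frame = base frame: x ahead of the robot, y to its left, z up, the work surface at z = 0. Lengths are in m, angles in degrees, forces in N, time in s.
With the tool pointing down it reaches from about 0.35 to 0.9 m from the base axis. Payload 8.1 kg.
Tool frame: the origin (TCP) lies midway between the tips of the shut fingers; the grasp point (between the pads) lies 19 mm behind it; z points along the fingers, y is the line along which they close (so a half turn about z gives the same grasp; the last joint's range is limited). The gripper opens to 85 mm and grips with 20 to 120 N. Pads are 22 mm wide; open, the fingers measure 114 mm over their backs; the gripper's body (76 mm by 85 mm) begins 54 mm behind the grasp point. The pads swing forward as they close: fully open they stand 13 mm farther back than shut.
Start: joints at [-69.878, 24.895, 1.432, 90.138, -0.665, 64.973, -4.303], TCP at [0.274, 0.562, 0.231] pointing down, gripper open.
Joint ranges: [-149.89, 149.89], [-25.12, 119.58], [-72.63, 75.52], [4.76, 147.25], [-75.54, 255.54], [6.69, 114.76], [-157.13, 157.13]. Speed limits (degrees/s): [127.2, 127.2, 172.46, 172.46, 180, 180, 180].

### API

Orientations are given as [roll, pitch, yaw] about the fixed x, y, z axes, in that order (R = Rz(yaw) Ry(pitch) Rx(roll)).
In Python, from rig import get_state, get_image, job_done gives the robot as it stands.
- The arm moves only by the shell command python3 -m handwheel 'ROWS' [FORCE]. ROWS is JSON, a list of rows, each a list of 7 numbers: the shift along the tool's x, y, z in units of 40 mm (1.0 is 40 mm), then the turn, a rotation vector about the tool's x, y, z in units of 6 degrees (1.0 is 6 degrees), then the closure in counts, from 0 (fully open) to 255 (shut). In form: [[x, y, z, ax, ay, az, hand], ...]. A call has 1 to 20 rows; each row is the pose to reach, as a shift and turn from the pose commanded when the call began, along the tool's axes at that moment; what a row does not reach only later rows make up. A row lasts 1/8 s, in which the tool goes at most 62.5 mm and 10.7 degrees, less where a joint would pass 70% of its speed; a pose out of reach is approached as far as the arm can. A call with a gripper value outside its range is refused whole. The fingers move at their own pace and stop on an object; FORCE is the grip in N (left out, the last holds). Time passes only in rows, so rows that repeat a pose let the fingers close. It gives the time, the measured TCP pose, the force, the opening and the grip force at its end, in the units of the state.
- get_state(): the state, without advancing time (a new reading comes with each control period).
- get_image(name): name is "scene" or "side" or "wrist"; returns a dict with "img" (480x640x3 uint8, blue, green, red), "fovy" (degrees; the focal length in pixels is half the picture's height over the tangent of half this angle, whatever the lens; pixels are square), "cx", "cy" (the principal point, pixels), "k1" (the pictures are not rectified: a ray, as slopes to the right and down, at radius r is drawn at 1 + k1 r^2 times it, then the intrinsics apply), "world_from_camera" (4x4, takes a point from camera to world coordinates). Camera axes: x right, y up, looking along -z (the intrinsics and any distortion apply to the point x, -y, -z); pixel columns grow to the right and rows downward; lengths in m; the calibration is good to about 2 mm. A picture is of the moment at which its call begins. There is no depth.
- job_done(): hands the job in; it is judged then, once.
The state is a dict: "time_s": time; "joint_positions": joint angles; "qd": joint speeds; "effort": joint torques, N m; "eef_pos": TCP position; "eef_rot": TCP orientation; "wrist_force": force on the tool from outside, world axes, zero at the start; "moment": the same for the moment, N m; "grip_width": finger opening in m; "finger_force": force on a finger pad.
Only numpy, scipy, OpenCV 4.12 (cv2) and the standard library are available. Lean on these libraries where they do the work, as an engineer would, in place of code of your own. Each camera call takes 0.05 s, during which the arm holds its last target. There are 200 camera calls.

### The job

Check the thread of the treatment couch's lift spindle that lies in the saddles of the stand: take the thread comb with the blue grip, lay it on the flat rest beside the spindle with its teeth towards the thread, and gently work it in, feeling along the thread, until all its teeth drop fully home in the grooves and it lies flat. Let go of it, then press its back edge lightly towards the spindle, first near its left end and then near its right end (as the robot sees it), to feel that it does not rock, and leave it lying there fully home. Do not force the teeth (well under 20 N), and do not disturb the red comb or the other things.

Things in the scene. Friction and masses are not known exactly. Their poses are not given: they have to be found in the camera images.
- blue_comb: flat steel thread-comb leaf, 5 mm thick, 56 mm long (its y), lying flat, teeth towards its +x. Origin: underside, below the middle of its upright blue plastic grip (15 mm in x, 16 in y, top 39 mm up). z up. Tooth roots at x = +30 mm. 5 teeth, pitch 10 mm, 5 mm long, 4.2 mm wide (tips 3.4), at y = -20 to 20 mm. The comb to use; loose, 0.06 to 0.13 kg; over 20 N against the spindle spoils its teeth
- blue_comb_flange (a point): middle of the blue comb's back edge, at x = -19, z = 6 mm of its frame. Along the whole back edge (y = -28 to 28 mm) stands a steel flange 12 mm high, x = -19 to -14 mm: the place to press. It stands 6.5 mm behind the grip
- blue_comb_left (a point): root of the blue comb's left end tooth: x = +30, y = +20, z = 2.5 mm (mid thickness) of its frame
- blue_comb_right (a point): root of its right end tooth: the same at y = -20 mm
- red_comb: flat steel thread-comb leaf, 5 mm thick, 56 mm long (its y), lying flat, teeth towards its +x. Origin: underside, below the middle of its upright red plastic grip (15 mm in x, 16 in y, top 39 mm up). z up. Tooth roots at x = +30 mm. 8 teeth, pitch 6 mm: does not fit this spindle. Leave it where it lies
- stand: fixed stand; grey base plate 150 mm (its x) by 230 mm (its y), origin on the worktop under its middle; turned by up to 0.25 rad either way. On its far (+x) side the spindle lies in two aluminium V saddles at y = +-85 mm (16 mm thick, 52 mm in x, tops 49 mm above the worktop)
- rest (a point): top middle of the stand's flat aluminium rest in front of the spindle, 43.5 mm above the worktop; axes as the stand's; the rest reaches 44 mm to +x and -x and 65 mm to +y and -y from here. A comb lying on it has its mid plane at the height of the spindle's axis
- spindle: steel spindle; origin on its axis, mid-thread, 46 mm above the worktop; y along the axis, x level, away from the rest. Right-hand near-square thread, pitch 10 mm, y = -50 to 50 mm, outer radius 16 mm, core 10.5 mm, ridges 4.2 mm wide at the crest, grooves 5.8 mm at the mouth. It stays put but was turned by chance (not shown by this frame): where the grooves lie along y must be felt or seen
- thread_front (a point): point of the thread's outer surface nearest the rest: x = -16 mm in the spindle's frame, axes as the spindle's. A blue comb pushed square at the spindle has its tooth roots here when fully home, and 5 mm before here (-x) when its teeth stand on the crests. Home, the teeth have about 0.7 mm play to either side
- screwdriver: small screwdriver, orange handle, 150 mm long (its y), lying; origin under its middle; bystander
- pen: red pen, 145 mm long (its y), lying; origin under its middle; bystander
- cream_pot: round cream pot, 91 mm across, 44 mm high; origin under its middle; bystander
- tape_roll: roll of tape lying flat, 98 mm across, 25 mm high; origin under its middle; bystander
- spare_knob: aluminium knob, 23 mm across, 19 mm high; origin under its middle; bystander
There are look-alikes about, which are no part of the job. Leave any green or orange look-alike of the blue_comb alone.

How it is judged (in metres and radians):
On the way, in this order (a step that is already met when the one before it is completed fails the run):
1. the blue comb lies flat on the rest with all its teeth fully home in the thread, let go (x of each of blue_comb_left, blue_comb_right in the frame of spindle above -0.0178 m and y of blue_comb in the frame of spindle between -0.026 and 0.026 m and z of blue_comb in the frame of spindle between -0.005 and 0.0005 m and angle between blue_comb's own z axis and vertical below 0.06 rad and angle between the x axis of blue_comb and the x axis of spindle, either way round below 0.06 rad and contact force between the fingers and blue_comb below 0.05 N), for 0.3 s.
2. its back edge is pressed lightly towards the spindle near its left (+y) end, the comb staying home (x of each of blue_comb_left, blue_comb_right in the frame of spindle above -0.0178 m and y of blue_comb in the frame of spindle between -0.026 and 0.026 m and z of blue_comb in the frame of spindle between -0.005 and 0.0005 m and angle between blue_comb's own z axis and vertical below 0.06 rad and angle between the x axis of blue_comb and the x axis of spindle, either way round below 0.06 rad and contact force between the fingers and blue_comb above 1.5 N and contact force between blue_comb and spindle above 1 N and y of the grasp point in the frame of blue_comb above 0.008 m), for 0.1 s.
3. then near its right (-y) end, the comb staying home (x of each of blue_comb_left, blue_comb_right in the frame of spindle above -0.0178 m and y of blue_comb in the frame of spindle between -0.026 and 0.026 m and z of blue_comb in the frame of spindle between -0.005 and 0.0005 m and angle between blue_comb's own z axis and vertical below 0.06 rad and angle between the x axis of blue_comb and the x axis of spindle, either way round below 0.06 rad and contact force between the fingers and blue_comb above 1.5 N and contact force between blue_comb and spindle above 1 N and y of the grasp point in the frame of blue_comb below -0.008 m), for 0.1 s.
At the end, for the whole second after the job is handed in: the blue comb lies at rest on the stand's rest, released, level and square to the spindle within 0.06 rad, its tooth roots at both ends within 17.8 mm of the spindle's axis plane (1.8 mm of fully home), its middle within 26 mm of the middle of the thread (all of step 1 and linear speed of blue_comb below 0.01 m/s); the robot touches nothing.
It fails at once if more than 20 N between the blue comb and the spindle (contact force between blue_comb and spindle above 20 N).
It fails at once if the red comb pushed more than 20 mm from its place (distance of red_comb from where it was at the start of the episode above 0.02 m).
It fails at once if another loose thing (screwdriver, pen, cream pot, tape roll, spare knob) pushed more than 20 mm from its place (distance of any of screwdriver, pen, cream_pot, tape_roll, spare_knob from where it was at the start of the episode above 0.02 m).
It also fails if it takes over 72 s, if anything falls off the work surface, if the arm or the gripper's body presses on something with over 40 N, if the wrist force passes 120 N, or if a joint passes its speed limit or range.

## Working session

There is one attempt and no reset: what is moved stays moved. The work goes in short steps, Python scripts to look and compute and a shell command to move; the robot and the scene stay as the last step left them, time stands still between calls to the robot, and variables do not carry over. Pictures are saved under pics/ and viewed, at most 10 in all, crops included, and the job is handed in when it is done.

```bash
mkdir -p pics
cat > h.py <<'E'
import numpy as np,cv2
from rig import get_state,get_image
from scipy.spatial.transform import Rotation as R
def snap(n,f):
    d=get_image(n); cv2.imwrite(f'pics/{f}.png',d['img']); np.save(f'pics/{f}.npy',d,allow_pickle=True); return d
def load(f): return np.load(f'pics/{f}.npy',allow_pickle=True).item()
def ray(d,u,v):
    f=240/np.tan(np.radians(d['fovy'])/2)
    K=np.array([[f,0,d['cx']],[0,f,d['cy']],[0,0,1.]])
    p=cv2.undistortPoints(np.array([[[u,v]]],float),K,np.array([d['k1'],0,0,0.]))[0,0]
    T=np.array(d['world_from_camera']); r=T[:3,:3]@np.array([p[0],-p[1],-1]); return T[:3,3],r
def onz(d,u,v,z):
    o,r=ray(d,u,v); return o+r*(z-o[2])/r[2]
def proj(d,P):
    f=240/np.tan(np.radians(d['fovy'])/2); T=np.array(d['world_from_camera'])
    c=T[:3,:3].T@(np.array(P)-T[:3,3]); s=np.array([c[0],-c[1]])/-c[2]; s=s*(1+d['k1']*(s@s)); return s*f+[d['cx'],d['cy']]
E
python3 - <<'E'
from h import *
for n in ['scene','side']:
    d=snap(n,n+'0'); print(n,d['fovy'],d['k1'],np.round(d['world_from_camera'],3).tolist())
s=get_state(); print(s)
a=np.hstack([cv2.imread('pics/scene0.png')]);
E
```

```text
scene 48.228437415102775 -0.14216911073256425 [[0.814, 0.455, -0.362, 0.083], [-0.581, 0.622, -0.524, -0.682], [-0.013, 0.637, 0.771, 1.067], [0.0, 0.0, 0.0, 1.0]]
side 57.40290367292859 0.0003118842591534777 [[-0.997, 0.032, -0.076, 0.465], [-0.08, -0.588, 0.805, 0.667], [-0.019, 0.808, 0.589, 0.551], [0.0, 0.0, 0.0, 1.0]]
{'time_s': 0.1, 'joint_positions': array([-69.87798771,  24.93276595,   1.43217035,  90.18340672,
        -0.6611772 ,  64.97220615,  -4.303435  ]), 'qd': array([-0.04133674, -0.23840413,  0.0279127 , -0.17898938,  0.01849043,
       -0.03538923,  0.04858022]), 'effort': array([ 3.30498267e-03, -6.71749878e+01,  1.02791816e+00, -3.16900420e+01,
        1.56838819e-02,  7.19719494e-03, -4.13981843e-05]), 'eef_pos': array([0.27387091, 0.56131161, 0.23060464]), 'eef_rot': array([-1.79920554e+02,  1.09779808e-02,  1.53995249e+02]), 'wrist_force': array([-0.30538853,  0.17216265,  0.44825448]), 'moment': array([-0.00926482, -0.03142581, -0.02524947]), 'finger_force': 0.0, 'grip_width': 0.0853484749907118}
```

View pics/scene0.png

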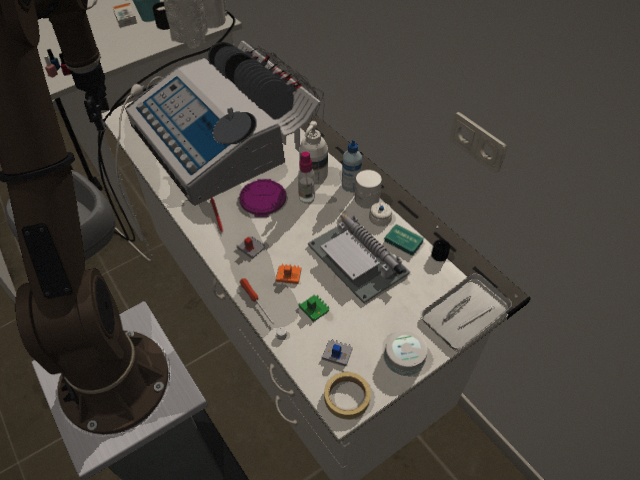

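View pics/side0.png

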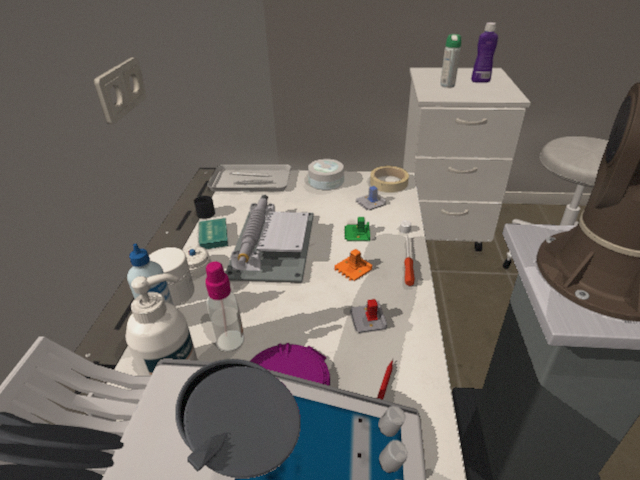

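The scene picture shows four combs: red (249,245), orange (288,273), green (313,307) and blue-gripped steel (337,352; in side 372,195). The blue one fits the description. The stand is at (358,255) in the scene picture and (270,245) in side. I'll confirm with an enlarged crop.

Run:
```python
from h import *
a=load('scene0');b=load('side0')
c=cv2.resize(a['img'][325:385,300:380],(560,420),interpolation=3)
e=cv2.resize(a['img'][205:305,300:415],(560,487),interpolation=3)
e2=cv2.resize(e,(460,400)); c2=cv2.resize(c,(340,255))
o=np.zeros((400,800,3),np.uint8);o[:400,:460]=e2;o[:255,460:]=c2
o[255:400,460:660]=cv2.resize(b['img'][178:220,345:403],(200,145),interpolation=3)
cv2.imwrite('pics/crop1.png',o)
for d in(a,b):
    h=cv2.cvtColor(d['img'],cv2.COLOR_BGR2HSV)
    m=cv2.inRange(h,(112,130,50),(128,255,255))
    n,_,st,ce=cv2.connectedComponentsWithStats(m)
    for i in range(1,n):
        if st[i,4]>30: print(st[i],ce[i],onz(d,*ce[i],0.02))
```

```text
(no output)
```

View pics/crop1.png

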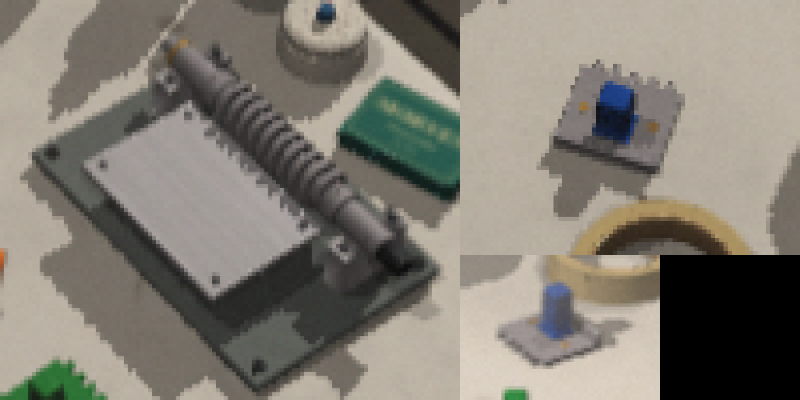

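The crop confirms the blue-gripped steel comb with five teeth pointing up and to the right, flange at its back, and the rest's corners at crop (83,165), (190,103), (318,232), (215,298). Next I'll work out both poses.

Run:
```python
from h import *
a=load('scene0');b=load('side0')
g=lambda p:(300+p[0]/4,205+p[1]/4)
P=[onz(a,*g(p),.0435) for p in [(83,165),(190,103),(318,232),(215,298)]]
for p in P: print(np.round(p,4))
print('mid',np.mean(P,0),[np.linalg.norm(P[i]-P[i-1]) for i in range(4)])
y=P[0]-P[3]; y2=P[1]-P[2]; print('yaw',[np.degrees(np.arctan2(-v[0],v[1])) for v in(y,y2)])
q=lambda p:(300+(p[0]-460)/4.25,325+p[1]/4.25)
Q=[onz(a,*q(p),z) for p,z in [((587,65),.005),((684,95),.005),((657,172),0),((553,140),0)]]
for p in Q: print(np.round(p,4))
v=Q[3]-Q[2];w=Q[0]-Q[1];print('comb yaw',[np.degrees(np.arctan2(-t[0],t[1])) for t in(v,w)],np.linalg.norm(v),np.linalg.norm(w))
for d,lo in((a,(105,110,30)),(b,(105,80,50))):
    h=cv2.cvtColor(d['img'],cv2.COLOR_BGR2HSV)
    m=cv2.inRange(h,lo,(130,255,255))
    n,_,st,ce=cv2.connectedComponentsWithStats(m)
    for i in range(1,n):
        if 30<st[i,4]<800: print(st[i],ce[i],onz(d,*ce[i],0.022))
print(proj(b,[.45,0,.0435]))
```

```text
[0.5755 0.0122 0.0435]
[0.6604 0.0136 0.0435]
[ 0.6595 -0.1145  0.0435]
[ 0.5786 -0.1166  0.0435]
mid [ 0.61851168 -0.05129827  0.0435    ] [np.float64(0.12884263650370856), np.float64(0.08494703776335989), np.float64(0.12810903896714101), np.float64(0.08084325939685391)]
yaw [np.float64(1.3880068240869963), np.float64(-0.4466428576212835)]
[ 0.4491 -0.1977  0.005 ]
[ 0.4796 -0.2423  0.005 ]
[ 0.4424 -0.2678  0.    ]
[ 0.4098 -0.2211  0.    ]
comb yaw [np.float64(34.89257707834774), np.float64(34.33495074539596)] 0.05695773893271404 0.05408342333237651
[348 140  10  13  79] [352.3164557  146.70886076] [0.89108582 0.28688405 0.022     ]
[331 344  11  15 100] [336.2  351.17] [ 0.43819935 -0.23553584  0.022     ]
[129 244  20  22 196] [137.66836735 256.07142857] [0.89692742 0.02960902 0.022     ]
[367.59384075 245.82313827]
```

```bash
cat >> h.py <<'E'
def togo(pos,yaw):
    s=get_state(); r0=R.from_euler('xyz',s['eef_rot'],degrees=True); r1=R.from_euler('xyz',[180,0,yaw],degrees=True)
    print('shift',np.round(r0.inv().apply(np.array(pos)-s['eef_pos'])/.04,3),'turn',np.round(np.degrees((r0.inv()*r1).as_rotvec())/6,2), 't',s['time_s'])
E
python3 -c "
from h import *
togo([.438,-.236,.2],34.6)"
```

```text
shift [-12.427 -16.115   0.79 ] turn [-1.00e-02  1.00e-02  1.99e+01] t 0.1
```

```bash
r='[-12.43,-16.12,0.8,0,0,19.9,0]'; python3 -m handwheel '[[-12.43,-16.12,0.8,0,0,19.9,0],[-12.43,-16.12,0.8,0,0,19.9,0],[-12.43,-16.12,0.8,0,0,19.9,0],[-12.43,-16.12,0.8,0,0,19.9,0],[-12.43,-16.12,0.8,0,0,19.9,0],[-12.43,-16.12,0.8,0,0,19.9,0],[-12.43,-16.12,0.8,0,0,19.9,0],[-12.43,-16.12,0.8,0,0,19.9,0],[-12.43,-16.12,0.8,0,0,19.9,0],[-12.43,-16.12,0.8,0,0,19.9,0],[-12.43,-16.12,0.8,0,0,19.9,0],[-12.43,-16.12,0.8,0,0,19.9,0],[-12.43,-16.12,0.8,0,0,19.9,0],[-12.43,-16.12,0.8,0,0,19.9,0],[-12.43,-16.12,0.8,0,0,19.9,0],[-12.43,-16.12,0.8,0,0,19.9,0],[-12.43,-16.12,0.8,0,0,19.9,0]]' 40
python3 - <<'E'
from h import *
togo([.438,-.236,.2],34.6)
d=snap('wrist','w1')
E
```

```text
time_s: 2.22
eef_pos: [0.4384, -0.2342, 0.1994]
eef_rot: [-180.0, -0.0, 34.7]
wrist_force: [-0.9, -0.2, -0.4]
grip_width: 0.0852
finger_force: 0.0
shift [-0.034  0.03  -0.016] turn [-0.01 -0.01  0.02] t 2.225
```

View pics/w1.png

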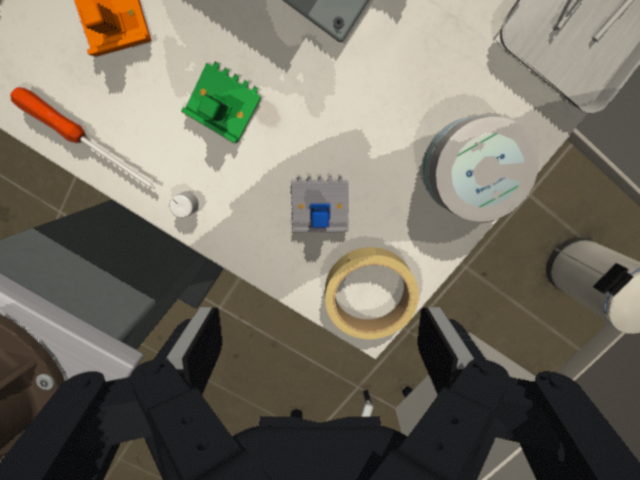

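The wrist view shows the comb square to the tool, leaf corners (292,181), (348,179), (348,233), (292,233), the grip at (320,214), and the tape roll centred at (371,293).

Run:
```python
from h import *
d=load('w1')
h=cv2.cvtColor(d['img'],cv2.COLOR_BGR2HSV)
m=cv2.inRange(h,(108,150,40),(125,255,255)); m[:190]=0;m[240:]=0;m[:,:300]=0;m[:,345:]=0
n,_,st,ce=cv2.connectedComponentsWithStats(m); i=1+np.argmax(st[1:,4]); print(st[i],ce[i])
x,y,w,hh=st[i][:4]
print('top c', onz(d,x+w/2,y+7,.039), onz(d,*ce[i],.025))
Q=[onz(d,u,v,z) for u,v,z in [(292,181,.005),(348,179.5,.005),(348,233,.0),(292,233.5,0.0)]]
for q in Q: print(np.round(q,4))
for v in (Q[0]-Q[1],Q[3]-Q[2]): print(np.degrees(np.arctan2(-v[0],v[1])),np.linalg.norm(v))
print('corner mid',np.mean(Q,0)); print('tape',onz(d,371,288,.025))
# predicted comb origin pixel for estimates
print(proj(d,[.438,-.2355,.039]))
t=cv2.resize(d['img'][165:255,280:370],None,fx=6,fy=6,interpolation=3);cv2.imwrite('pics/w1c.png',t)
```

```text
[311 204  19  23 315] [319.80634921 214.43174603]
top c [ 0.44653821 -0.2294531   0.039     ] [ 0.44073683 -0.2327272   0.025     ]
[ 0.4487 -0.1944  0.005 ]
[ 0.4809 -0.2381  0.005 ]
[ 0.4361 -0.2714  0.    ]
[ 0.4026 -0.2242  0.    ]
36.295404365859966 0.05433923341420446
35.30593004914602 0.05783052062448129
corner mid [ 0.44206353 -0.2320291   0.0025    ]
tape [ 0.4075238  -0.31881295  0.025     ]
[320.60026038 222.28145496]
```

View pics/w1c.png

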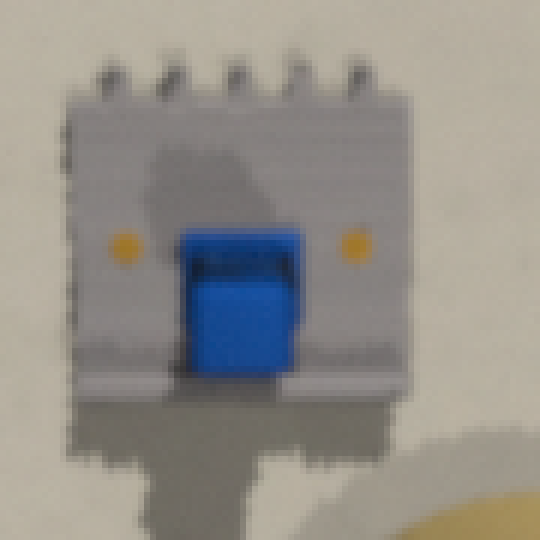

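The enlarged crop confirms five teeth and the blue grip: root line at row 180.8, the flange's top back edge at row 231.3, grip top centred at (320.5,219.5).

Run:
```python
from h import *
d=load('w1')
print('griptop',onz(d,320.5,219.5,.039))
A=onz(d,291.7,180.8,.005);B=onz(d,348,180.3,.005);C=onz(d,347.5,231.3,.012);D=onz(d,292.5,231.5,.012)
for v in (A-B,D-C): print(np.degrees(np.arctan2(-v[0],v[1])),np.linalg.norm(v))
yaw=np.radians(35.3);ex=np.array([np.cos(yaw),np.sin(yaw)])
print('from roots',(A+B)[:2]/2-.030*ex,'from flange',(C+D)[:2]/2+.019*ex, np.linalg.norm((A+B-C-D)[:2]/2))
togo([.441,-.232,.12],35.2);togo([.441,-.232,.012],35.2)
```

```text
griptop [ 0.44008252 -0.23394155  0.039     ]
35.27138031225561 0.054627648689659115
34.98822225889971 0.05470478605639432
from roots [ 0.43997016 -0.23364053] from flange [ 0.43946363 -0.23363058] 0.049408564704657716
shift [ 0.086 -0.013  1.986] turn [-0.   -0.01 -0.08] t 2.275
shift [ 0.084 -0.012  4.686] turn [-0.   -0.01 -0.08] t 2.275
```

```bash
python3 -m handwheel '[[0.04,0.01,1.5,0,0,-0.07,60],[0.04,0.01,3.0,0,0,-0.07,80],[0.04,0.01,4.2,0,0,-0.07,100],[0.04,0.01,4.7,0,0,-0.07,100],[0.04,0.01,4.7,0,0,-0.07,100],[0.04,0.01,4.7,0,0,-0.07,255],[0.04,0.01,4.7,0,0,-0.07,255],[0.04,0.01,4.7,0,0,-0.07,255],[0.04,0.01,4.7,0,0,-0.07,255],[0.04,0.01,4.7,0,0,-0.07,255],[0.04,0.01,4.7,0,0,-0.07,255]]' 40
python3 - <<'E'
from h import *
s=get_state();print(s['eef_pos'],s['eef_rot'],s['wrist_force'])
# stand in wrist/scene: next waypoint
togo([.50,-.05,.16],0.5)
E
```

```text
time_s: 3.65
eef_pos: [0.4407, -0.2353, 0.0126]
eef_rot: [179.9, -0.1, 35.0]
wrist_force: [-0.4, 1.1, 6.0]
grip_width: 0.0155
finger_force: 39.1
[ 0.44070905 -0.23531611  0.01259664] [ 1.79904288e+02 -1.02464944e-01  3.50396298e+01] [-0.4402031   1.13360563  6.04435127]
shift [ 3.88  -2.936 -3.683] turn [ 0.01 -0.02  5.76] t 3.65
```

```bash
python3 -m handwheel '[[0,0,-1.0,0,0,0,255],[0,0,-2.5,0,0,0,255],[0,0,-4.0,0,0,0,255],[1.3,-0.5,-4.68,0,0,1.5,255],[2.6,-1.0,-4.68,0,0,3,255],[3.9,-1.5,-4.68,0,0,4.5,255],[5.3,-1.94,-4.68,0,0,5.76,255],[5.3,-1.94,-4.68,0,0,5.76,255],[5.3,-1.94,-4.68,0,0,5.76,255],[5.3,-1.94,-4.68,0,0,5.76,255]]'
python3 - <<'E'
from h import *
s=get_state();print(s['eef_pos'],s['eef_rot'],s['wrist_force'])
d=snap('wrist','w2');snap('scene','scene2')
E
```

```text
time_s: 4.9
eef_pos: [0.5681, -0.0514, 0.1991]
eef_rot: [-180.0, -0.0, 0.4]
wrist_force: [-0.0, -0.3, -1.5]
grip_width: 0.0153
finger_force: 39.5
[ 0.5680982  -0.05142144  0.19906485] [-1.79982823e+02 -2.98245037e-02  3.53231719e-01] [-0.00629288 -0.27996923 -1.53633494]
```

View pics/w2.png

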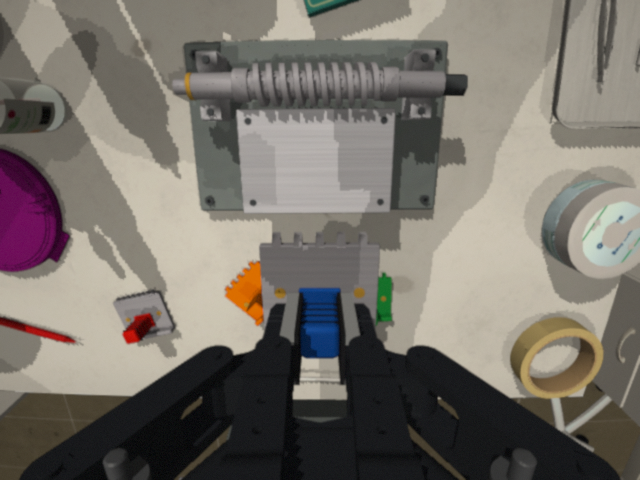

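The wrist view shows the stand: rest corners (241,110), (394,110), (393,212), (242,213), the spindle along row 84 with thread columns 245–385, and the comb held square, roots at row 243. Next I'll measure and enlarge the thread.

Run:
```python
from h import *
d=load('w2')
P=[onz(d,u,v,.0435) for u,v in [(241,110),(394,110),(393,212),(242,213)]]
for p in P: print(np.round(p,4))
print('rest mid',np.mean(P,0),[round(np.linalg.norm(P[i]-P[i-1]),4) for i in range(4)])
for v in (P[0]-P[1],P[3]-P[2],): print('yaw',np.degrees(np.arctan2(-v[0],v[1])))
for u,v in [(188,84),(448,84),(245,84),(385,84),(245,110),(385,110)]: print((u,v),np.round(onz(d,u,v,.046),4))
print('cam',np.round(d['world_from_camera'],3)[:3,3])
s=get_state();c=s['eef_pos']
for z in(.187,.192): print('roots',[np.round(onz(d,u,243,z),4) for u in(261,379)])
t=cv2.resize(d['img'][55:120,235:395],None,fx=5,fy=5,interpolation=cv2.INTER_CUBIC);t=cv2.convertScaleAbs(t,alpha=1.4)
t2=cv2.resize(d['img'][225:275,255:385],None,fx=5,fy=5,interpolation=3)
o=np.zeros((585,800,3),np.uint8);o[:325]=t;o[330:580,:650]=t2
cv2.imwrite('pics/w2c.png',o)
```

```text
[0.6622 0.0133 0.0435]
[ 0.663  -0.111   0.0435]
[ 0.578  -0.116   0.0435]
[0.5762 0.0176 0.0435]
rest mid [ 0.61983919 -0.04904984  0.0435    ] [np.float64(0.0861), np.float64(0.1242), np.float64(0.0852), np.float64(0.1336)]
yaw 0.355590403495592
yaw 0.7603600876452331
(188, 84) [0.6819 0.0539 0.046 ]
(448, 84) [ 0.6832 -0.1522  0.046 ]
(245, 84) [0.6816 0.0085 0.046 ]
(385, 84) [ 0.6822 -0.1021  0.046 ]
(245, 110) [0.6621 0.0095 0.046 ]
(385, 110) [ 0.6628 -0.1032  0.046 ]
cam [ 0.649 -0.051  0.341]
roots [array([ 0.597 , -0.0234,  0.187 ]), array([ 0.5973, -0.079 ,  0.187 ])]
roots [array([ 0.5986, -0.0243,  0.192 ]), array([ 0.599 , -0.0781,  0.192 ])]
```

View pics/w2c.png

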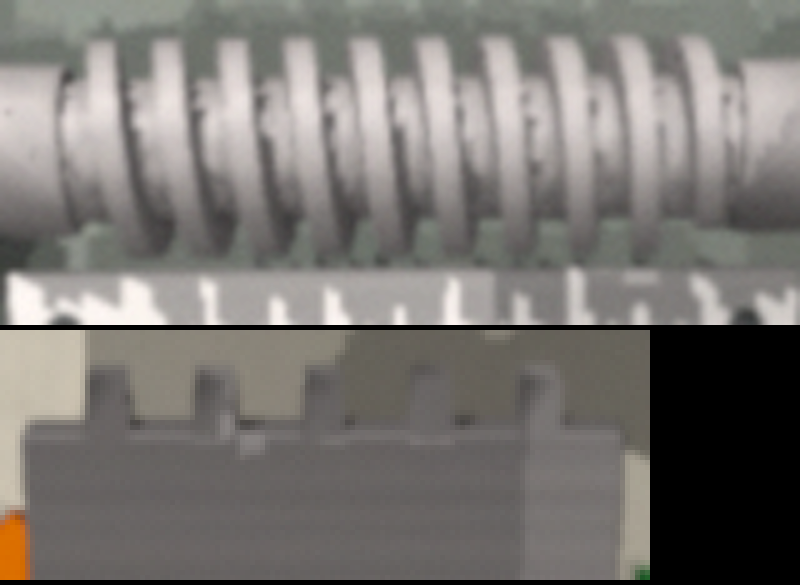

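The crop shows ridge fronts at crop x of about 150, 210, 270, 330, 392, 455, 518, 580, 643 (silhouette at crop y≈245). The comb's tooth centres are at crop x 110, 217, 323, 432, 541.

Run:
```python
from h import *
d=load('w2')
X=np.array([150,210,270,330,392,455,518,580,643])
r=np.array([onz(d,235+x/5,55+245/5,.046) for x in X]);print('ridges y',np.round(r[:,1]*1e3,1),'x',r[4,0])
f=np.polyfit(np.arange(9),r[:,1],1);print('pitch',f[0]);print('grooves',np.round((np.polyval(f,4)-.01*(np.arange(9)-4)-.005)*1e3,1))
t=np.array([onz(d,255+x/5,225+80/5,.189) for x in (110,217,323,432,541)]);print('teeth',np.round(t*1e3,1).tolist(), t[:,1].mean())
print('axis x from silhouettes',[onz(d,315,v,.046)[0] for v in(62.6,105.5)])
```

```text
ridges y [ -6.8 -16.5 -26.1 -35.7 -45.6 -55.7 -65.7 -75.7 -85.8] x 0.6667793753093253
pitch -0.00987955057375168
grooves [-10.9 -20.9 -30.9 -40.9 -50.9 -60.9 -70.9 -80.9 -90.9]
teeth [[598.7, -31.2, 189.0], [598.7, -41.2, 189.0], [598.8, -51.0, 189.0], [598.9, -61.1, 189.0], [598.9, -71.2, 189.0]] -0.05113027068851572
axis x from silhouettes [np.float64(0.6972146269455325), np.float64(0.6656523129615628)]
```

Teeth (mid at y −51.1 mm) already line up with the grooves (−50.9), and the comb is parallel to the spindle. Next I'll move in above the rest, short of the thread.

```bash
python3 -m handwheel '[[0.4,0,0.8,0,0,0,255],[0.8,0,1.8,0,0,0,255],[1.1,0,2.6,0,0,0,255],[1.1,0,3.1,0,0,0,255],[1.1,0,3.4,0,0,0,255],[1.1,0,3.4,0,0,0,255],[1.1,0,3.4,0,0,0,255],[1.1,0,3.4,0,0,0,255]]'
python3 - <<'E'
from h import *
s=get_state();print(s['eef_pos'],s['eef_rot'],s['wrist_force'],s['moment'])
E
```

```text
time_s: 6.0
eef_pos: [0.6133, -0.0496, 0.0635]
eef_rot: [-180.0, -0.1, 0.5]
wrist_force: [-0.1, -1.1, -0.8]
grip_width: 0.0151
finger_force: 39.5
[ 0.61331933 -0.0496199   0.06351066] [-1.79988898e+02 -9.01710663e-02  4.63546440e-01] [-0.05472374 -1.14082856 -0.84236525] [ 0.05303318 -0.00061639 -0.04291215]
```

```bash
for i in 1; do python3 -m handwheel '[[0,0,0.06,0,0,0,255],[0,0,0.12,0,0,0,255],[0,0,0.12,0,0,0,255]]'; done; python3 -m handwheel '[[0,0,0.04,0,0,0,255],[0,0,0.04,0,0,0,255]]'
python3 - <<'E'
from h import *
s=get_state();print(s['eef_pos'],s['eef_rot'],s['wrist_force'],s['moment'])
d=snap('wrist','w3');snap('side','side3')
t=cv2.resize(d['img'][30:280,150:490],None,fx=2.35,fy=2.35,interpolation=cv2.INTER_CUBIC)
print(t.shape); cv2.imwrite('pics/w3c.png',cv2.convertScaleAbs(t,alpha=1.3))
E
```

```text
time_s: 6.38
eef_pos: [0.6126, -0.0496, 0.0575]
eef_rot: [-180.0, 0.0, 0.5]
wrist_force: [0.3, -0.1, -0.7]
grip_width: 0.0151
finger_force: 39.5
time_s: 6.62
eef_pos: [0.6129, -0.0497, 0.0562]
eef_rot: [-180.0, -0.0, 0.4]
wrist_force: [-0.6, -0.2, 1.4]
grip_width: 0.0154
finger_force: 39.7
[ 0.61286556 -0.0497118   0.05618845] [-1.79996471e+02 -7.06074362e-03  4.47189809e-01] [-0.63902012 -0.24223548  1.37579314] [-0.02056353  0.12251049  0.02240256]
(588, 799, 3)
```

View pics/w3c.png

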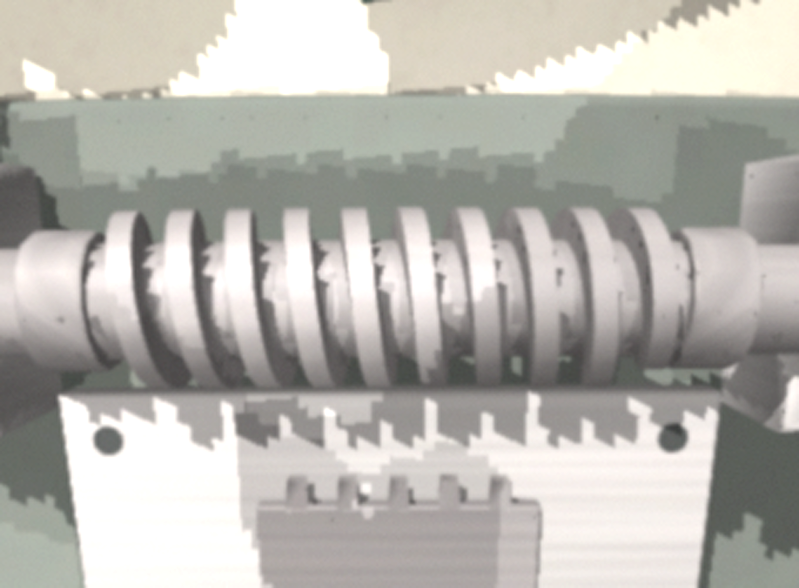

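The crop shows the comb on the rest, tooth centres at crop x 299, 349, 400, 449, 499 (y≈490), and ridge fronts at about 167, 222, 275, 328, 381, 435, 490, 545, 600 (y≈382).

Run:
```python
from h import *
d=load('w3')
g=lambda x,y:(150+x/2.35,30+y/2.35)
print('cam',np.array(d['world_from_camera'])[:3,3])
r=np.array([onz(d,*g(x,382),.048) for x in (167,222,275,328,381,435,490,545,600)]);print('ridge',np.round(r[:,1]*1e3,1),r[4,0]);
f=np.polyfit(np.arange(9),r[:,1],1);print(f)
t=np.array([onz(d,*g(x,492),.046) for x in (299,349,400,449,499)]);print('teeth',np.round(t[:,1]*1e3,1),t[:,1].mean(),'tips x',onz(d,*g(299,475),.048)[0],onz(d,*g(499,475),.048)[0])
a,b=onz(d,*g(260,508),.048),onz(d,*g(540,503),.048);print('roots',a,b)
a,b=onz(d,*g(60,397),.0435),onz(d,*g(717,395),.0435);print('rest front',a,b)
print('grooves',np.round((np.polyval(f,4)-.01*(np.arange(9)-4)-.005)*1e3,1))
```

```text
cam [ 0.69413075 -0.04875507  0.19842408]
ridge [ -5.7 -16.1 -26.  -35.9 -45.8 -55.8 -66.1 -76.4 -86.7] 0.6665243864704858
[-0.01008309 -0.00570939]
teeth [-29.6 -39.4 -49.5 -59.2 -69. ] -0.04934809420680712 tips x 0.6482827291444021 0.6485989858072861
roots [ 0.64145856 -0.02206674  0.048     ] [ 0.64294362 -0.07691939  0.048     ]
rest front [0.66243019 0.01682148 0.0435    ] [ 0.66384776 -0.11092841  0.0435    ]
grooves [-11. -21. -31. -41. -51. -61. -71. -81. -91.]
```

```bash
python3 -m handwheel '[[0,0.045,0,0,0,0,255],[0.2,0.045,-0.01,0,0,0,255],[0.35,0.045,-0.01,0,0,0,255],[0.42,0.045,-0.01,0,0,0,255],[0.42,0.045,-0.01,0,0,0,255]]'
python3 -m handwheel '[[0.025,0,0,0,0,0,255],[0.05,0,0,0,0,0,255],[0.05,0,0,0,0,0,255]]'
python3 -c "
from h import *
s=get_state();print(s['eef_pos'],s['eef_rot'],s['wrist_force'],s['moment'])"
```

```text
time_s: 7.35
eef_pos: [0.6298, -0.0514, 0.0563]
eef_rot: [180.0, 0.0, 0.5]
wrist_force: [-0.2, -0.4, -0.9]
grip_width: 0.0153
finger_force: 39.5
time_s: 7.72
eef_pos: [0.6317, -0.0512, 0.0566]
eef_rot: [-180.0, -0.0, 0.5]
wrist_force: [-0.7, -1.0, -0.4]
grip_width: 0.0153
finger_force: 39.5
[ 0.63166994 -0.05122866  0.0565537 ] [-1.79995117e+02 -6.06772120e-03  4.58858481e-01] [-0.67619576 -0.95345286 -0.39486621] [-0.03448548 -0.01468338  0.00881412]
```

```bash
for i in 1; do python3 -m handwheel '[[0.025,0,0,0,0,0,255],[0.025,0,0,0,0,0,255]]'; done;  python3 -m handwheel '[[0.025,0,0,0,0,0,255],[0.025,0,0,0,0,0,255]]'
```

```text
time_s: 7.98
eef_pos: [0.6327, -0.0513, 0.0565]
eef_rot: [-180.0, -0.0, 0.5]
wrist_force: [-0.0, 0.2, -0.3]
grip_width: 0.0151
finger_force: 39.5
time_s: 8.22
eef_pos: [0.6337, -0.0513, 0.0565]
eef_rot: [-180.0, -0.0, 0.5]
wrist_force: [0.4, -0.6, -0.9]
grip_width: 0.0151
finger_force: 39.5
```

```bash
python3 -m handwheel '[[0.025,0,0,0,0,0,255],[0.025,0,0,0,0,0,255]]';  python3 -m handwheel '[[0.02,0,0,0,0,0,255],[0.02,0,0,0,0,0,255]]'
```

```text
time_s: 8.48
eef_pos: [0.6347, -0.0513, 0.0565]
eef_rot: [-180.0, -0.0, 0.5]
wrist_force: [0.1, 0.5, -1.2]
grip_width: 0.0159
finger_force: 39.5
time_s: 8.72
eef_pos: [0.6355, -0.0513, 0.0565]
eef_rot: [180.0, -0.0, 0.5]
wrist_force: [-0.4, -0.2, -0.9]
grip_width: 0.0154
finger_force: 39.5
```

```bash
python3 -m handwheel '[[0.015,0,0,0,0,0,255],[0.015,0,0,0,0,0,255]]'
```

```text
time_s: 8.98
eef_pos: [0.6361, -0.0513, 0.0565]
eef_rot: [-180.0, -0.0, 0.5]
wrist_force: [0.1, -0.8, -0.7]
grip_width: 0.0153
finger_force: 39.5
```

```bash
python3 -m handwheel '[[0.015,0,0,0,0,0,255],[0.015,0,0,0,0,0,255]]'; python3 -m handwheel '[[0.015,0,0,0,0,0,255],[0.015,0,0,0,0,0,255]]'
```

```text
time_s: 9.22
eef_pos: [0.6363, -0.0513, 0.0564]
eef_rot: [-180.0, 0.0, 0.5]
wrist_force: [-2.2, -1.1, -1.2]
grip_width: 0.0148
finger_force: 39.6
time_s: 9.48
eef_pos: [0.6364, -0.0513, 0.0564]
eef_rot: [-180.0, 0.1, 0.4]
wrist_force: [-5.2, 0.2, 2.1]
grip_width: 0.0154
finger_force: 39.9
```

Contact at 23.5 mm of travel, as predicted for fully home. I'll ease off, settle on the rest and let go.

```bash
python3 -m handwheel '[[-0.01,0,0.005,0,0,0,255],[-0.01,0,0.005,0,0,0,255],[-0.01,0,0.005,0,0,0,130],[-0.01,0,0.005,0,0,0,130],[-0.01,0,0.005,0,0,0,130],[-0.01,0,0.005,0,0,0,130],[-0.01,0,-0.2,0,0,0,130],[-0.01,0,-0.7,0,0,0,130],[-0.01,0,-1.1,0,0,0,130],[-0.01,0,-1.1,0,0,0,130]]'
python3 - <<'E'
from h import *
s=get_state();print(s['eef_pos'],s['eef_rot'],s['wrist_force'],s['moment'])
d=snap('wrist','w4')
t=cv2.resize(d['img'][80:330,150:490],None,fx=2.35,fy=2.35,interpolation=cv2.INTER_CUBIC)
cv2.imwrite('pics/w4c.png',cv2.convertScaleAbs(t,alpha=1.3))
E
```

```text
time_s: 10.72
eef_pos: [0.638, -0.0515, 0.1027]
eef_rot: [-180.0, -0.2, 0.5]
wrist_force: [-0.7, -0.1, 0.2]
grip_width: 0.0419
finger_force: 0.0
[ 0.63803721 -0.05151787  0.10269828] [-179.99973228   -0.19981191    0.45943436] [-0.71224078 -0.06944469  0.16056069] [-0.04402272  0.0117993   0.04064861]
```

View pics/w4c.png

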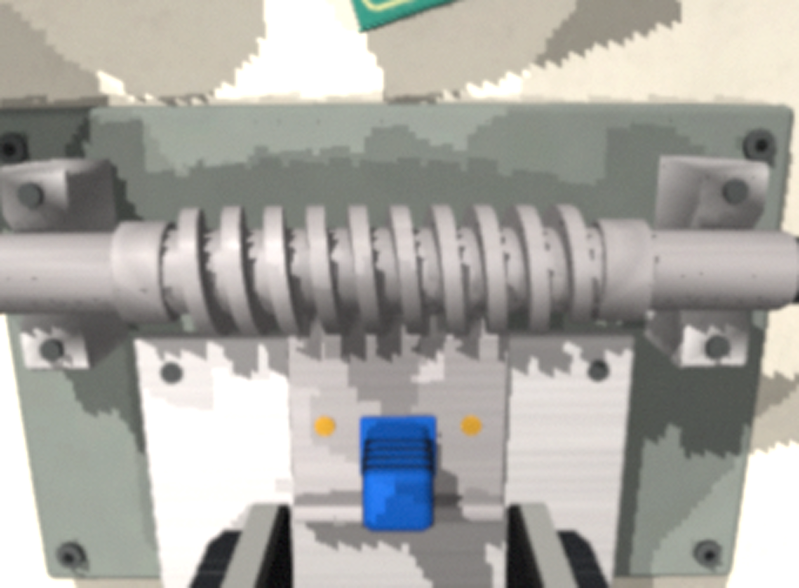

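The comb's front edge lies against the thread (crop y≈335 across columns 290–508, square), no teeth showing: home. Now the left press: shut the fingers behind the flange.

```bash
python3 -m handwheel '[[-0.6,-0.2,0,0,0,0,200],[-1.2,-0.38,0,0,0,0,255],[-1.2,-0.38,0,0,0,0,255],[-1.2,-0.38,0,0,0,0,255],[-1.2,-0.38,0.6,0,0,0,255],[-1.2,-0.38,1.1,0,0,0,255],[-1.2,-0.38,1.3,0,0,0,255],[-1.2,-0.38,1.3,0,0,0,255],[-1.2,-0.38,1.3,0,0,0,255]]' 
python3 -m handwheel '[[0.15,0,0,0,0,0,255],[0.27,0,0,0,0,0,255],[0.27,0,0,0,0,0,255]]'
```

```text
time_s: 11.9
eef_pos: [0.5892, -0.0367, 0.049]
eef_rot: [180.0, -0.1, 0.4]
wrist_force: [-0.3, -0.1, 0.7]
grip_width: -0.0002
finger_force: 0.0
time_s: 12.28
eef_pos: [0.6002, -0.0363, 0.0487]
eef_rot: [180.0, -0.0, 0.5]
wrist_force: [-0.6, -0.0, -0.6]
grip_width: -0.0001
finger_force: 0.0
```

```bash
python3 -m handwheel '[[0.04,0,0,0,0,0,255],[0.08,0,0,0,0,0,255],[0.08,0,0,0,0,0,255]]'; python3 -m handwheel '[[0.025,0,0,0,0,0,255],[0.025,0,0,0,0,0,255]]'
```

```text
time_s: 12.65
eef_pos: [0.6028, -0.0363, 0.0485]
eef_rot: [-180.0, -0.0, 0.5]
wrist_force: [0.2, -0.6, -0.4]
grip_width: 0.0002
finger_force: 0.0
time_s: 12.9
eef_pos: [0.6037, -0.0363, 0.0485]
eef_rot: [-180.0, -0.0, 0.5]
wrist_force: [-0.4, 0.5, -0.9]
grip_width: 0.0001
finger_force: 0.0
```

```bash
python3 -m handwheel '[[0.025,0,0,0,0,0,255],[0.025,0,0,0,0,0,255]]';  python3 -m handwheel '[[0.02,0,0,0,0,0,255],[0.02,0,0,0,0,0,255]]'
```

```text
time_s: 13.15
eef_pos: [0.6048, -0.0363, 0.0485]
eef_rot: [180.0, -0.0, 0.5]
wrist_force: [0.1, 0.1, 0.0]
grip_width: -0.0002
finger_force: 0.0
time_s: 13.4
eef_pos: [0.6053, -0.0363, 0.0484]
eef_rot: [-180.0, 0.0, 0.5]
wrist_force: [-1.2, 0.5, -1.1]
grip_width: 0.0
finger_force: 0.4
```

```bash
python3 -m handwheel '[[0.015,0,0,0,0,0,255],[0.015,0,0,0,0,0,255]]'
```

```text
time_s: 13.65
eef_pos: [0.6055, -0.0363, 0.0484]
eef_rot: [-180.0, 0.1, 0.4]
wrist_force: [-4.3, 0.5, 3.3]
grip_width: -0.0
finger_force: 2.1
```

```bash
python3 -m handwheel '[[0.008,0,0,0,0,0,255],[0.008,0,0,0,0,0,255],[0.008,0,0,0,0,0,255]]'; python3 -m handwheel '[[-0.15,0,0,0,0,0,255],[-0.3,0,0,0,0,0,255],[-0.3,0.3,0,0,0,0,255],[-0.3,0.76,0,0,0,0,255],[-0.3,0.76,0,0,0,0,255],[-0.3,0.76,0,0,0,0,255]]'
```

```text
time_s: 14.02
eef_pos: [0.6055, -0.0363, 0.0484]
eef_rot: [-180.0, 0.1, 0.4]
wrist_force: [-5.6, 0.9, 3.9]
grip_width: 0.0002
finger_force: 2.9
time_s: 14.78
eef_pos: [0.5948, -0.0671, 0.0484]
eef_rot: [-180.0, -0.0, 0.4]
wrist_force: [0.3, 0.0, 0.4]
grip_width: -0.0002
finger_force: 0.0
```

Left press held at about 5.6 N. Now the right end.

```bash
python3 -m handwheel '[[0.15,0,0,0,0,0,255],[0.24,0,0,0,0,0,255],[0.24,0,0,0,0,0,255]]'; python3 -m handwheel '[[0.025,0,0,0,0,0,255],[0.025,0,0,0,0,0,255]]'
```

```text
time_s: 15.15
eef_pos: [0.6047, -0.0664, 0.0484]
eef_rot: [180.0, -0.0, 0.5]
wrist_force: [1.5, -0.6, 0.8]
grip_width: -0.0001
finger_force: 0.0
time_s: 15.4
eef_pos: [0.6052, -0.0667, 0.0485]
eef_rot: [-180.0, 0.0, 0.5]
wrist_force: [-0.4, 0.3, 0.3]
grip_width: -0.0001
finger_force: 0.0
```

```bash
python3 -m handwheel '[[0.02,0,0,0,0,0,255],[0.02,0,0,0,0,0,255]]'
```

```text
time_s: 15.65
eef_pos: [0.6058, -0.0667, 0.0485]
eef_rot: [-180.0, 0.0, 0.4]
wrist_force: [-2.0, 0.0, 0.1]
grip_width: -0.0
finger_force: 0.7
```

```bash
python3 -m handwheel '[[0.02,0,0,0,0,0,255],[0.02,0,0,0,0,0,255],[0.02,0,0,0,0,0,255],[0.02,0,0,0,0,0,255]]'
```

```text
time_s: 16.15
eef_pos: [0.6059, -0.0668, 0.0484]
eef_rot: [-180.0, 0.1, 0.4]
wrist_force: [-4.8, 0.0, 3.2]
grip_width: 0.0003
finger_force: 2.6
```

```bash
python3 -m handwheel '[[-0.2,0,0,0,0,0,255],[-0.5,0,0,0,0,0,255],[-0.5,0,-0.6,0,0,0,255],[-0.5,-0.3,-1.4,0,0,0,255],[-0.5,-0.38,-2.5,0,0,0,255],[-0.5,-0.38,-2.5,0,0,0,255],[-0.5,-0.38,-2.5,0,0,0,255]]'
python3 - <<'E'
from h import *
d=snap('wrist','w5')
t=cv2.resize(d['img'][50:290,150:470],None,fx=2.5,fy=2.5,interpolation=cv2.INTER_CUBIC)
cv2.imwrite('pics/w5c.png',cv2.convertScaleAbs(t,alpha=1.2))
E
```

```text
time_s: 17.02
eef_pos: [0.5862, -0.0513, 0.1481]
eef_rot: [-180.0, 0.0, 0.5]
wrist_force: [-0.9, 0.7, -0.4]
grip_width: -0.0003
finger_force: 0.0
```

View pics/w5c.png

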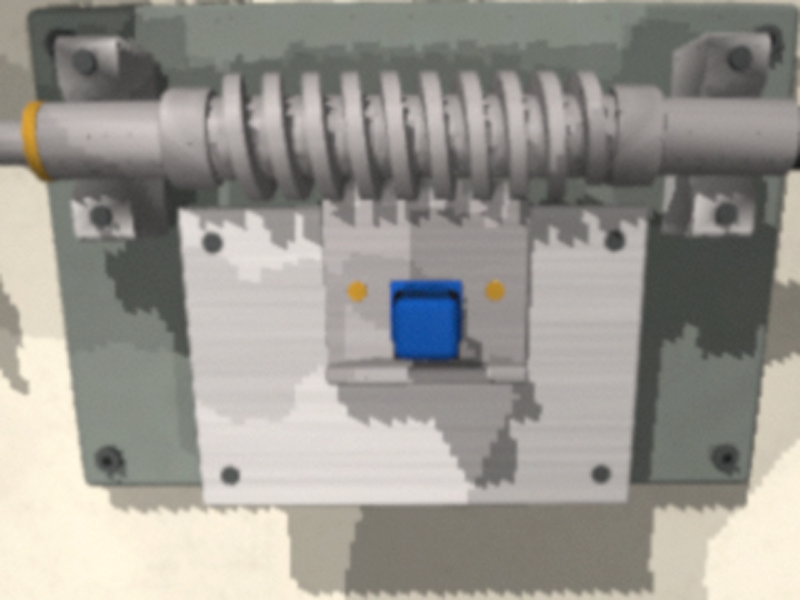

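The comb lies square on the rest, with its teeth in the grooves (columns 330–525 of the crop, root edge at row ~200 against the crests). It's free of the gripper, so I'll hand in.

```bash
python3 -c "
from rig import job_done
print(job_done())"
```

```text
the job is handed in; nothing more can be done
None
```

I seated the blue comb fully home in the thread and let go of it. I then pressed its back edge near the left end (about 5.6 N) and the right end (about 4.8 N), felt no rocking, left it lying home, and handed the job in; no verdict was returned.

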